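# Set up the coffee corner

## Task

Get the coffee corner ready for guests: stand every spare coffee tin that is on the counter upright and fully down in an empty pocket of the oak block, leaving the tins already there in their pockets, and hang every steel double hook astride the rail's bar, between its posts. When all of that is done, push the warming plate's switch lever all the way over to on. Do not disturb the mug and the jar.

Things in the scene. Friction and masses are not known exactly. Their poses are not given: they have to be found in the camera images.
- caddy: fixed oak block on the counter, 170 mm (x) by 250 mm (y) by 40 mm tall, with six square pockets in 2 rows of 3 (78 mm apart both ways). Each pocket is 54 mm square and 30 mm deep; its floor lies 10 mm above the counter and a tin in it stands 40 mm out of the block. Origin: centre of its underside, z up
- caddy_hole0 (a point): pocket 0 of the oak block: centre of its mouth, level with the block's top, 40 mm above the counter; x and y along the pocket's sides
- caddy_hole1 (a point): pocket 1 of the oak block: centre of its mouth, level with the block's top, 40 mm above the counter; x and y along the pocket's sides
- caddy_hole2 (a point): pocket 2 of the oak block: centre of its mouth, level with the block's top, 40 mm above the counter; x and y along the pocket's sides
- caddy_hole3 (a point): pocket 3 of the oak block: centre of its mouth, level with the block's top, 40 mm above the counter; x and y along the pocket's sides
- caddy_hole4 (a point): pocket 4 of the oak block: centre of its mouth, level with the block's top, 40 mm above the counter; x and y along the pocket's sides
- caddy_hole5 (a point): pocket 5 of the oak block: centre of its mouth, level with the block's top, 40 mm above the counter; x and y along the pocket's sides
- tin0: a tin already in the oak block when the job begins (None if absent): closed round metal coffee tin with a paper band, 48 mm in diameter and 70 mm tall, about 0.15 kg, heavier at the bottom; origin: centre of its underside, z up its axis
- tin1: a tin already in the oak block when the job begins (None if absent): closed round metal coffee tin with a paper band, 48 mm in diameter and 70 mm tall, about 0.15 kg, heavier at the bottom; origin: centre of its underside, z up its axis
- tin2: a tin already in the oak block when the job begins (None if absent): closed round metal coffee tin with a paper band, 48 mm in diameter and 70 mm tall, about 0.15 kg, heavier at the bottom; origin: centre of its underside, z up its axis
- tin3: a tin already in the oak block when the job begins (None if absent): closed round metal coffee tin with a paper band, 48 mm in diameter and 70 mm tall, about 0.15 kg, heavier at the bottom; origin: centre of its underside, z up its axis
- tin4: a tin already in the oak block when the job begins (None if absent): closed round metal coffee tin with a paper band, 48 mm in diameter and 70 mm tall, about 0.15 kg, heavier at the bottom; origin: centre of its underside, z up its axis
- tin5: a tin already in the oak block when the job begins (None if absent): closed round metal coffee tin with a paper band, 48 mm in diameter and 70 mm tall, about 0.15 kg, heavier at the bottom; origin: centre of its underside, z up its axis
- spare0: a spare tin standing on the counter (None if absent), the same as those in the block: closed round metal coffee tin with a paper band, 48 mm in diameter and 70 mm tall, about 0.15 kg, heavier at the bottom; origin: centre of its underside, z up its axis
- spare1: a spare tin standing on the counter (None if absent), the same as those in the block: closed round metal coffee tin with a paper band, 48 mm in diameter and 70 mm tall, about 0.15 kg, heavier at the bottom; origin: centre of its underside, z up its axis
- spare2: a spare tin standing on the counter (None if absent), the same as those in the block: closed round metal coffee tin with a paper band, 48 mm in diameter and 70 mm tall, about 0.15 kg, heavier at the bottom; origin: centre of its underside, z up its axis
- hook0: steel double hook standing on the counter: strap 4 mm thick, 40 mm wide (y), bent to an upside-down U, 84 mm tall, 28 mm wide inside and 36 outside (x); each leg turns out and up at its foot, 92 mm over both feet, tips 24 mm high. 0.12 kg. Origin: centre of underside, z up; same after a half turn. Inner top face 80 mm above the origin: hung on the bar, the origin is 33 mm up
- hook1: steel double hook standing on the counter: strap 4 mm thick, 40 mm wide (y), bent to an upside-down U, 84 mm tall, 28 mm wide inside and 36 outside (x); each leg turns out and up at its foot, 92 mm over both feet, tips 24 mm high. 0.12 kg. Origin: centre of underside, z up; same after a half turn. Inner top face 80 mm above the origin: hung on the bar, the origin is 33 mm up
- hook2: steel double hook standing on the counter: strap 4 mm thick, 40 mm wide (y), bent to an upside-down U, 84 mm tall, 28 mm wide inside and 36 outside (x); each leg turns out and up at its foot, 92 mm over both feet, tips 24 mm high. 0.12 kg. Origin: centre of underside, z up; same after a half turn. Inner top face 80 mm above the origin: hung on the bar, the origin is 33 mm up
- rail: fixed counter-top steel rail: a round bar 16 mm thick along the rail's own y, its axis 105 mm above the counter, on posts of 20 mm diameter and 112 mm height at y = +150 and -150 mm with round feet of 64 mm diameter, 8 mm high. Origin: on the counter under the middle of the bar, z up
- switch (a joint): black lever at the front edge of a fixed warming plate (steel slab 130 mm wide, 30 high, from 40 mm before the lever to 170 behind; its pot, 132 mm high, centred 105 mm behind the lever). 0 rad = off, leaning to the robot; 1.0 = fully on, leaning away to the pot; upright at 0.5. Starts at 0 to 0.15; light friction, stays where left
- mug: white mug with a handle, 76 mm in diameter, 85 mm tall, a bystander; origin: centre of its underside
- jar: amber glass jar with a steel lid, 68 mm in diameter, 100 mm tall, a bystander; origin: centre of its underside
- switch_tip (a point): centre of the ball (26 mm diameter) on the lever tip, 50 mm from the pivot, which lies 52 mm above the counter. y: level, along the hinge, to the left. At 0 rad z is up and x points level from off to on; the axes turn with the lever
Not all that is in view belongs to the job. What is shaped like the hook1 but red is not meant.

How it is judged:
By the outcome, as a careful person would: the job done as asked, in the order asked, and still so for the second after the job is handed in, with the robot touching nothing.
Of tin0, tin1, tin2, tin3, tin4, tin5 only 2 to 3 are there at a start; the rules pass over those that are not, and their reading is None.
Of spare0, spare1, spare2 only 2 to 3 are there at a start; the rules pass over those that are not, and their reading is None.
At some moment in a run one of spare0, spare1, spare2, hook0, hook1, hook2 may be knocked a few centimetres aside while the robot is not near it.
It also fails if it takes over 210 s, if anything falls off the work surface, if the arm or the gripper's body presses on something with over 40 N, if the wrist force passes 120 N, or if a joint passes its speed limit or range.

## Robot

A 6-joint arm with a two-finger parallel gripper is mounted at the origin on the work surface. World frame = base frame: x ahead of the robot, y to its left, z up, the work surface at z = 0. Lengths are in m, angles in rad, forces in N, time in s.
With the tool pointing down it reaches from about 0.35 to 0.725 m from the base axis. Payload 4.3 kg.
Tool frame: the origin (TCP) lies at the very end of the fingers, on their centre line; the grasp point (between the pads) lies 19 mm behind it; z points along the fingers, y is the line along which they close (so a half turn about z gives the same grasp; the last joint's range is limited). The gripper opens to 85 mm and grips with 20 to 120 N. Pads are 22 mm wide; open, the fingers measure 114 mm over their backs; the gripper's body (76 mm by 85 mm) begins 54 mm behind the grasp point. The pads swing forward as they close: fully open they stand 13 mm farther back than shut.
Start: joints at [1.082, 0.377, 0.081, 1.274, 0, 1.46], TCP at [0.213, 0.534, 0.231] pointing down, gripper open.
Joint ranges: [-2.72, 2.72], [-0.84, 1.66], [-1.02, 1.22], [-1.77, 2.12], [-1.37, 1.28], [-3.14, 3.14]. Speed limits (rad/s): [2.57, 2.57, 3.14, 3.14, 3.14, 3.14].

## Interface

Orientations are given as a 3x3 rotation matrix whose columns are the frame's x, y, z axes.
In Python, from plant import robot, viewer gives the robot as it stands. The module is installed in compiled form; this text tells all that it offers.
- The arm moves only by the shell command python3 -m pendant 'ROWS' [FORCE]. ROWS is JSON, a list of rows, each an object of numbers: "dx", "dy", "dz": the shift along the world's x, y, z in cm; "roll": the turn about the world's z in degrees; "hand": the opening, from -1 (shut) to 1 (fully open). A call has 1 to 8 rows; each row is the pose to reach, as a shift and turn from the pose commanded when the call began; what a row does not reach only later rows make up. A row lasts 1/10 s, in which the tool goes at most 50 mm and 8.59 degrees, less where a joint would pass 70% of its speed; a pose out of reach is approached as far as the arm can. A call with a gripper value outside its range is refused whole. The fingers move at their own pace and stop on an object; FORCE is the grip in N (left out, the last holds). Time passes only in rows, so rows that repeat a pose let the fingers close. It gives the time, the measured TCP pose, the force, the opening and the grip force at its end, in the units of the state.
- robot.state(): the state, without advancing time (a new reading comes with each control period).
- viewer.get_image(name): name is "side" or "top"; returns a dict with "frame" (420x560x3 uint8, red, green, blue), "depth" (420x560 float32, m along the optical axis (not along the pixel's ray), 0 where there is no reading), "mtx" (3x3 intrinsics, pixels), "R" (3x3) and "t" (3): a world point X has camera coordinates R X + t. Camera axes: x right, y down, z forward; pixel columns grow to the right and rows downward; lengths in m; the calibration is good to about 2 mm. A picture is of the moment at which its call begins.
- robot.finish_job(): hands the job in; it is judged then, once.
The state is a dict: "time_s": time; "joint_pos": joint angles; "qvel": joint speeds; "tau": joint torques, N m; "eef_pos": TCP position; "tool_rot": TCP orientation; "ft_force": force on the tool from outside, world axes, zero at the start; "wrist_torque": the same for the moment, N m; "gripper_width": finger opening in m; "gripper_force": force on a finger pad.
Only numpy, scipy, OpenCV 4.12 (cv2) and the standard library are available. Lean on these libraries where they do the work, as an engineer would, in place of code of your own. Each camera call takes 0.05 s, during which the arm holds its last target. There are 200 camera calls.

## Working session

There is one attempt and no reset: what is moved stays moved. The work goes in short steps, Python scripts to look and compute and a shell command to move; the robot and the scene stay as the last step left them, time stands still between calls to the robot, and variables do not carry over. Pictures are saved under pics/ and viewed, at most 14 in all, crops included, and the job is handed in when it is done.

```bash
mkdir -p pics; python3 - <<'E'
from plant import robot, viewer
import cv2,numpy as np
s=robot.state()
print({k:np.round(v,3).tolist() for k,v in s.items()})
for n in("top","side"):
    d=viewer.get_image(n); np.savez(n+"0.npz",**d)
    print(n,d["mtx"].tolist(),np.round(d["R"],3).tolist(),d["t"], -d["R"].T@d["t"])
    cv2.imwrite(f"pics/{n}0.png",cv2.resize(d["frame"][:,:,::-1],(800,600)))
E
```

```text
{'time_s': 0.0, 'joint_pos': [1.082, 0.378, 0.08, 1.274, -0.0, 1.46], 'qvel': [0.0, 0.0, 0.002, 0.001, 0.001, -0.0], 'tau': [0.001, -46.36, 26.988, 0.021, 0.0, -0.0], 'eef_pos': [0.212, 0.534, 0.23], 'tool_rot': [[-0.929, 0.37, -0.001], [0.37, 0.929, -0.002], [0.0, -0.002, -1.0]], 'ft_force': [0.416, 0.586, -0.978], 'wrist_torque': [-0.019, -0.023, -0.008], 'gripper_force': 0.0, 'gripper_width': 0.085}
top [[473.7196041500503, 0.0, 278.4902913727102], [0.0, 473.7196041500503, 211.68112656034617], [0.0, 0.0, 1.0]] [[0.019, -1.0, 0.006], [-0.991, -0.02, -0.131], [0.131, -0.004, -0.991]] [-0.06557187  0.47851656  1.34502469] [ 0.29937803 -0.05124641  1.39646546]
side [[516.3556104293091, 0.0, 282.5196907769001], [0.0, 516.3556104293091, 210.01209666233788], [0.0, 0.0, 1.0]] [[0.873, -0.487, 0.006], [-0.369, -0.668, -0.646], [0.319, 0.562, -0.763]] [-0.42282248  0.21728963  1.44261213] [-0.01035225 -0.87210113  1.24356578]
```

View pics/top0.png

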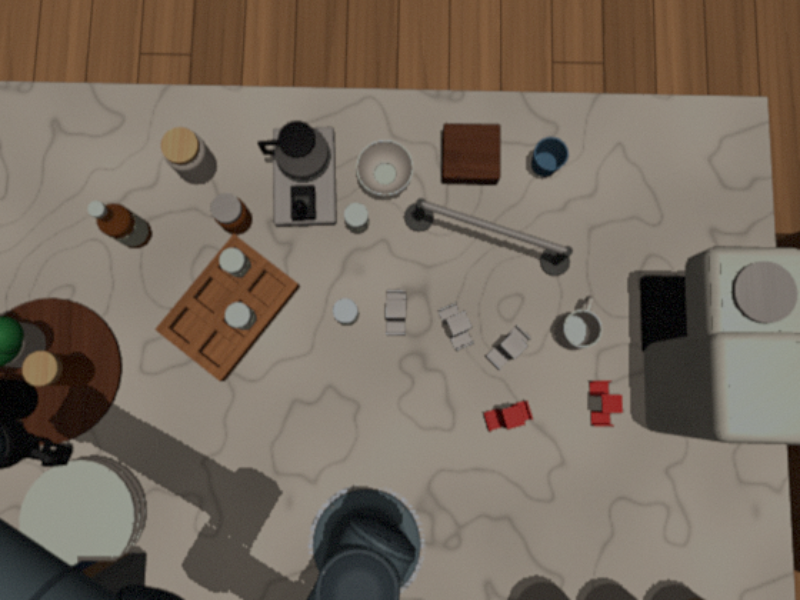

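View pics/side0.png

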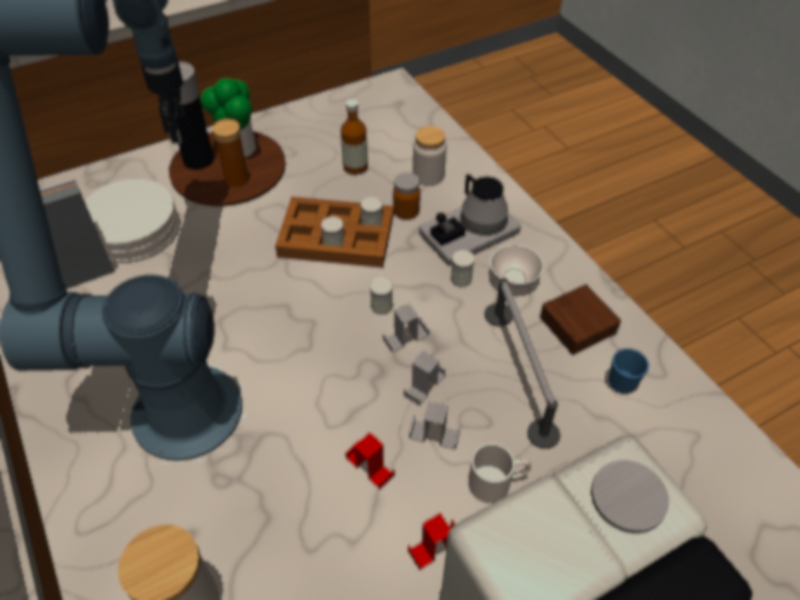

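Top view (800-px scale) shows two spare tins at (357,216) and (345,311), and three steel hooks at (396,312), (455,327) and (508,347). Red look-alikes are at (508,416) and (604,403). The block is near (228,308) with two tins, the rail runs from (422,208) to (565,252), the lever is near (303,200), the mug is at (576,328) and the jar at (230,212).

```bash
cat > h.py <<'E'
import numpy as np, cv2
def cloud(d):
    D=d["depth"]; v,u=np.mgrid[:D.shape[0],:D.shape[1]]; K=d["mtx"]
    P=np.stack([(u-K[0,2])/K[0,0]*D,(v-K[1,2])/K[1,1]*D,D],-1)-d["t"]
    X=P@d["R"]; X[D==0]=np.nan; return X   # R^T (P-t)
def blobs(m,X,amin=12):
    n,l,st,c=cv2.connectedComponentsWithStats(m.astype(np.uint8),connectivity=8)
    for i in range(1,n):
        if st[i,4]>=amin: yield l==i,c[i]
def proj(d,p):
    q=d["R"]@np.asarray(p)+d["t"]; q=d["mtx"]@q; return q[:2]/q[2]
E
python3 - <<'E'
from h import *
for n in("top","side"):
    d=dict(np.load(n+"0.npz")); X=cloud(d); z=X[...,2]; f=d["frame"].astype(int)
    sel=(X[...,0]>0.3)&(X[...,0]<0.85)&(abs(X[...,1])<0.7)
    print(n,"table z",np.nanmedian(z[sel&(abs(z)<.02)]),np.nanstd(z[sel&(abs(z)<.01)]), "valid",np.isfinite(z).mean())
    for lo,hi in((.012,.03),(.033,.05),(.062,.078),(.079,.09),(.093,.12)):
        print(" band",lo,hi)
        for m,c in blobs(sel&(z>lo)&(z<hi),X):
            p=X[m]; r=cv2.minAreaRect((p[:,:2]*1000).astype(np.float32))
            print("  px",c.round().astype(int),"n",m.sum(),"med",np.median(p,0).round(4),"rect",np.round(r[0]),np.round(r[1]),round(r[2]),"rgb",f[m].mean(0).astype(int))
E
```

```text
top table z -0.0011330696177897493 0.0035390947163514456 valid 0.9960501700680272
 band 0.012 0.03
  px [215 134] n 1010 med [0.7055 0.1178 0.0265] rect [744. 147.] [208. 131.] 3 rgb [114 108 102]
  px [193  93] n 28 med [0.8363 0.2094 0.0272] rect [835. 208.] [23. 13.] 3 rgb [114 108 102]
  px [269 116] n 413 med [ 0.7778 -0.0216  0.0202] rect [762. -23.] [99. 96.] 0 rgb [124 115 106]
  px [386 107] n 61 med [ 0.8103 -0.3786  0.0212] rect [ 804. -370.] [54. 26.] 60 rgb [19 29 37]
  px [143 122] n 64 med [0.7387 0.3494 0.0208] rect [750. 357.] [30. 79.] 46 rgb [63 58 53]
  px [312 123] n 40 med [ 0.7415 -0.146   0.0208] rect [ 760. -148.] [67. 28.] 31 rgb [28 20 16]
  px [378 119] n 26 med [ 0.7633 -0.3471  0.0187] rect [ 768. -352.] [51. 15.] 64 rgb [21 27 31]
  px [336 127] n 51 med [ 0.74   -0.2249  0.0222] rect [ 740. -222.] [79.  5.] 90 rgb [22 13 10]
  px [170 158] n 39 med [0.6297 0.2666 0.0212] rect [638. 271.] [21. 63.] 46 rgb [44 28 17]
  px [292 152] n 12 med [ 0.6603 -0.0946  0.0198] rect [661. -95.] [18.  6.] 80 rgb [20 20 18]
  px [100 165] n 52 med [0.6084 0.4695 0.021
[... 18537 characters left out ...]
8. 481.] [36. 65.] 64 rgb [78 54 33]
  px [300 105] n 178 med [0.7477 0.3511 0.1048] rect [757. 362.] [56. 82.] 57 rgb [128 115 103]
  px [162 109] n 101 med [0.3242 0.5644 0.1081] rect [328. 567.] [25. 55.] 89 rgb [62 30  5]
  px [284 127] n 182 med [0.65   0.2869 0.0992] rect [650. 288.] [67. 54.] 60 rgb [129 121 115]
  px [328 125] n 30 med [0.778  0.2209 0.1095] rect [781. 215.] [14. 26.] 7 rgb [63 58 53]
  px [339 142] n 212 med [0.7606 0.124  0.1051] rect [772. 136.] [60. 86.] 50 rgb [90 85 81]
  px [308 152] n 45 med [0.6547 0.1385 0.1041] rect [657. 139.] [20. 21.] 88 rgb [42 40 38]
  px [370 243] n 616 med [ 0.6134 -0.257   0.1109] rect [ 621. -236.] [324.  21.] 73 rgb [116 109 103]
```

```bash
python3 - <<'E'
from h import *
for n in("top","side"):
    d=dict(np.load(n+"0.npz")); X=cloud(d); z=X[...,2]+(.0011 if n=="top" else 0)
    b=(z>.108)&(z<.118)&(X[...,0]>.5)&(X[...,0]<.75)&(X[...,1]<-.11)&(X[...,1]>-.37)
    p=X[b]; l=cv2.fitLine(p[:,:2].astype(np.float32),cv2.DIST_HUBER,0,.01,.01).ravel()
    print(n,"bar yaw",np.degrees(np.arctan2(l[1],l[0])),"x at y=-.243",l[2]+(-.243-l[3])*l[0]/l[1],"zmax",np.percentile(p[:,2],95))
    for q in((.658,-.10),(.571,-.385)):
        m=(np.hypot(X[...,0]-q[0],X[...,1]-q[1])<.03)&(z>.02)&(z<.09); print(" post",X[m].mean(0).round(4),m.sum())
    c=(z>.0365)&(z<.0435)&(np.hypot(X[...,0]-.465,X[...,1]-.29)<.16)
    for m,_ in blobs(c,X,200):
        r=cv2.minAreaRect((X[m][:,:2]*1000).astype(np.float32)); print(" caddy",r,m.sum())
    for q in((.553,.272),(.445,.257)):
        m=(np.hypot(X[...,0]-q[0],X[...,1]-q[1])<.035)&(z>.077)&(z<.084); print(" tin",cv2.minEnclosingCircle((X[m][:,:2]*1000).astype(np.float32)),X[m].mean(0).round(4))
    m=(np.hypot(X[...,0]-.657,X[...,1]-.142)<.03)&(z>.085); print(" tip",cv2.minEnclosingCircle((X[m][:,:2]*1000).astype(np.float32)),X[m].max(0).round(4),X[m].min(0).round(4))
    m=(z>.023)&(z<.034)&(X[...,0]>.61)&(X[...,0]<.88)&(abs(X[...,1]-.145)<.1);print(" slab",cv2.minAreaRect((X[m][:,:2]*1000).astype(np.float32)))
E
```

```text
top bar yaw 72.54493 x at y=-.243 0.62108254 zmax 0.11529660779680412
 post [ 0.6607 -0.0952  0.0526] 42
 post [ 0.5737 -0.3768  0.0508] 52
 caddy ((465.5468444824219, 290.32415771484375), (171.75570678710938, 250.11065673828125), 53.43225860595703) 2258
 tin ((552.9435424804688, 275.4863586425781), 25.072107315063477) [0.5526 0.2751 0.0789]
 tin ((444.924560546875, 258.2860412597656), 25.159460067749023) [0.4437 0.2578 0.0784]
 tip ((660.0828247070312, 141.66871643066406), 12.649827003479004) [0.6709 0.1543 0.1127] [0.6487 0.1307 0.0863]
 slab ((741.7369995117188, 132.019287109375), (219.2664031982422, 157.36842346191406), 2.467111587524414)
side bar yaw 72.64154 x at y=-.243 0.6183956 zmax 0.1158921124793122
 post [ 0.6608 -0.0992  0.0519] 92
 post [ 0.5715 -0.3847  0.0558] 105
 caddy ((462.4331970214844, 291.3412170410156), (175.6949462890625, 251.10836791992188), 53.557044982910156) 1162
 tin ((552.633544921875, 275.3003845214844), 28.271574020385742) [0.5503 0.2761 0.0804]
 tin ((442.187744140625, 259.83367919921875), 26.08243179321289) [0.4409 0.2589 0.0801]
 tip ((657.795654296875, 141.37548828125), 12.182231903076172) [0.6678 0.1493 0.1142] [0.6464 0.1293 0.0903]
 slab ((742.0588989257812, 147.67282104492188), (214.29258728027344, 133.99290466308594), 2.5315134525299072)
```

```bash
cat > w.py <<'E'
from h import *
from plant import robot, viewer
s=robot.state(); e=s["eef_pos"]; R=s["tool_rot"]
print("t",round(s["time_s"],2),"tcp",np.round(e,4),"yaw",round(np.degrees(np.arctan2(R[1,1],R[0,1])),1),"tilt",np.round(R[:,2],3),"F",np.round(s["ft_force"],1),"w",round(s["gripper_width"],4),"gf",round(s["gripper_force"],1))
for n in("top","side"):
    d=viewer.get_image(n); np.savez(n+"1.npz",**d); X=cloud(d); z=X[...,2]+(.0011 if n=="top" else 0); f=d["frame"].astype(int)
    sel=(X[...,0]>.3)&(X[...,0]<.75)&(X[...,1]>-.42)&(X[...,1]<.45)&(f.max(2)-f.min(2)<45)
    for lo,hi in((.062,.0765),(.0775,.09),(.112,.122)):
        for m,c in blobs(sel&(z>lo)&(z<hi),X,70):
            p=X[m]; r=cv2.minAreaRect((p[:,:2]*1000).astype(np.float32))
            if min(r[1])>28 and max(r[1])<62: print(n,"z",np.median(p[:,2]).round(3),"c",np.round(r[0]),"mean",(p.mean(0)[:2]*1000).round(),np.round(r[1]),round(r[2],1))
E
python3 -m pendant '[{"dx":43.8,"dy":-50.2,"roll":-15,"hand":1},{"dx":43.8,"dy":-50.2,"roll":-15},{"dx":43.8,"dy":-50.2,"roll":-15},{"dx":43.8,"dy":-50.2,"roll":-15},{"dx":43.8,"dy":-50.2,"roll":-15},{"dx":43.8,"dy":-50.2,"roll":-15},{"dx":43.8,"dy":-50.2,"roll":-15},{"dx":43.8,"dy":-50.2,"roll":-15}]' 40; python3 w.py
```

```text
t 0.1 tcp [0.2124 0.5337 0.2305] yaw 68.3 tilt [-0.001 -0.002 -1.   ] F [-1.4  0.1 -0.1] w 0.0856 gf 0.0
top z 0.068 c [653.  32.] mean [652.  33.] [47. 46.] 1.7
top z 0.068 c [458.  49.] mean [458.  49.] [46. 46.] 2.9
top z 0.079 c [553. 275.] mean [553. 275.] [47. 46.] 46.5
top z 0.082 c [462. -51.] mean [463. -51.] [37. 36.] 1.1
top z 0.079 c [444. 258.] mean [444. 258.] [46. 46.] 90.0
top z 0.083 c [ 436. -175.] mean [ 436. -175.] [36. 41.] 24.5
top z 0.083 c [ 396. -282.] mean [ 395. -282.] [39. 36.] 45.5
side z 0.069 c [651.  34.] mean [650.  33.] [52. 49.] 75.9
side z 0.07 c [456.  49.] mean [455.  48.] [52. 48.] 87.8
side z 0.081 c [551. 277.] mean [550. 274.] [47. 46.] 81.0
side z 0.08 c [441. 260.] mean [441. 259.] [46. 50.] 15.5
side z 0.083 c [460. -49.] mean [459. -51.] [38. 41.] 0.8
side z 0.083 c [ 433. -173.] mean [ 434. -174.] [41. 41.] 21.9
side z 0.084 c [ 394. -281.] mean [ 393. -281.] [43. 36.] 45.5invalid input at $[0]: expected keys dx, dy, dz, roll, hand
```

```bash
python3 -m pendant '[{"dx":43.8,"dy":-50.2,"dz":0,"roll":-15,"hand":1},{"dx":43.8,"dy":-50.2,"dz":0,"roll":-15,"hand":1},{"dx":43.8,"dy":-50.2,"dz":0,"roll":-15,"hand":1},{"dx":43.8,"dy":-50.2,"dz":0,"roll":-15,"hand":1},{"dx":43.8,"dy":-50.2,"dz":0,"roll":-15,"hand":1},{"dx":43.8,"dy":-50.2,"dz":0,"roll":-15,"hand":1},{"dx":43.8,"dy":-50.2,"dz":0,"roll":-15,"hand":1},{"dx":43.8,"dy":-50.2,"dz":0,"roll":-15,"hand":1}]' 40
```

```text
time_s: 1.0
eef_pos: [0.4765, 0.2311, 0.2313]
tool_rot: [[-0.802, 0.598, 0.0], [0.598, 0.802, 0.0], [0.0, 0.0, -1.0]]
ft_force: [0.7, 1.7, 0.1]
gripper_width: 0.0856
gripper_force: 0.0
```

```bash
python3 -m pendant '[{"dx":17.4,"dy":-19.8,"dz":0,"roll":0,"hand":1},{"dx":17.4,"dy":-19.8,"dz":0,"roll":0,"hand":1},{"dx":17.4,"dy":-19.8,"dz":0,"roll":0,"hand":1},{"dx":17.4,"dy":-19.8,"dz":0,"roll":0,"hand":1},{"dx":17.4,"dy":-19.8,"dz":0,"roll":0,"hand":1},{"dx":17.4,"dy":-19.8,"dz":0,"roll":0,"hand":1},{"dx":17.4,"dy":-19.8,"dz":0,"roll":0,"hand":1},{"dx":17.4,"dy":-19.8,"dz":0,"roll":0,"hand":1}]'
```

```text
time_s: 1.8
eef_pos: [0.6492, 0.0351, 0.2309]
tool_rot: [[-0.802, 0.598, -0.001], [0.598, 0.802, 0.001], [0.001, -0.0, -1.0]]
ft_force: [-0.5, 1.3, 0.2]
gripper_width: 0.0851
gripper_force: 0.0
```

```bash
python3 -m pendant '[{"dx":0.2,"dy":-0.2,"dz":-5,"roll":0,"hand":1},{"dx":0.2,"dy":-0.2,"dz":-10,"roll":0,"hand":1},{"dx":0.2,"dy":-0.2,"dz":-14,"roll":0,"hand":1},{"dx":0.2,"dy":-0.2,"dz":-16.5,"roll":0,"hand":1},{"dx":0.2,"dy":-0.2,"dz":-18.4,"roll":0,"hand":1},{"dx":0.2,"dy":-0.2,"dz":-18.4,"roll":0,"hand":1},{"dx":0.2,"dy":-0.2,"dz":-18.4,"roll":0,"hand":1}]' && python3 -m pendant '[{"dx":0,"dy":0,"dz":0,"roll":0,"hand":-1},{"dx":0,"dy":0,"dz":0,"roll":0,"hand":-1},{"dx":0,"dy":0,"dz":0,"roll":0,"hand":-1},{"dx":0,"dy":0,"dz":0,"roll":0,"hand":-1},{"dx":0,"dy":0,"dz":0,"roll":0,"hand":-1},{"dx":0,"dy":0,"dz":0,"roll":0,"hand":-1},{"dx":0,"dy":0,"dz":0,"roll":0,"hand":-1},{"dx":0,"dy":0,"dz":0,"roll":0,"hand":-1}]' 40
```

```text
time_s: 2.5
eef_pos: [0.6509, 0.0341, 0.048]
tool_rot: [[-0.803, 0.596, -0.0], [0.596, 0.803, 0.0], [0.0, 0.0, -1.0]]
ft_force: [0.3, -0.8, -0.0]
gripper_width: 0.0848
gripper_force: 0.0
time_s: 3.3
eef_pos: [0.653, 0.033, 0.0492]
tool_rot: [[-0.802, 0.598, 0.003], [0.598, 0.802, 0.0], [-0.002, 0.002, -1.0]]
ft_force: [-0.7, 1.3, 5.6]
gripper_width: 0.0466
gripper_force: 40.3
```

```bash
python3 -m pendant '[{"dx":0,"dy":0,"dz":3,"roll":0,"hand":-1},{"dx":0,"dy":0,"dz":8,"roll":0,"hand":-1},{"dx":0,"dy":0,"dz":13,"roll":0,"hand":-1},{"dx":-2,"dy":3,"dz":15,"roll":0,"hand":-1},{"dx":-4.5,"dy":7,"dz":15,"roll":0,"hand":-1},{"dx":-7,"dy":11,"dz":15,"roll":0,"hand":-1},{"dx":-9.5,"dy":15,"dz":15,"roll":0,"hand":-1},{"dx":-12,"dy":19,"dz":15,"roll":0,"hand":-1}]' && python3 -m pendant '[{"dx":-2.5,"dy":4,"dz":0,"roll":0,"hand":-1},{"dx":-5,"dy":8,"dz":0,"roll":0,"hand":-1},{"dx":-8,"dy":12,"dz":0,"roll":0,"hand":-1},{"dx":-10.5,"dy":14.5,"dz":0,"roll":0,"hand":-1},{"dx":-10.7,"dy":14.5,"dz":0,"roll":0,"hand":-1},{"dx":-10.7,"dy":14.5,"dz":0,"roll":0,"hand":-1},{"dx":-10.7,"dy":14.5,"dz":0,"roll":0,"hand":-1}]'; python3 w.py; python3 - <<'E'
from plant import robot
for i in range(3): print(robot.state()["eef_pos"])
E
```

```text
time_s: 4.1
eef_pos: [0.5303, 0.224, 0.1973]
tool_rot: [[-0.801, 0.598, -0.0], [0.598, 0.801, 0.0], [0.0, 0.0, -1.0]]
ft_force: [0.3, 0.9, -2.5]
gripper_width: 0.0468
gripper_force: 41.9
time_s: 4.8
eef_pos: [0.4253, 0.3671, 0.1973]
tool_rot: [[-0.801, 0.599, 0.0], [0.599, 0.801, -0.0], [-0.001, -0.0, -1.0]]
ft_force: [-0.8, -0.6, -2.3]
gripper_width: 0.0467
gripper_force: 41.9
t 4.8 tcp [0.4253 0.3671 0.1973] yaw 53.2 tilt [ 0. -0. -1.] F [-0.8 -0.6 -2.3] w 0.0467 gf 41.9
top z 0.068 c [458.  49.] mean [458.  49.] [46. 46.] 2.6
top z 0.079 c [553. 275.] mean [553. 275.] [48. 46.] 47.0
top z 0.083 c [462. -51.] mean [462. -50.] [37. 36.] 1.1
top z 0.079 c [444. 259.] mean [444. 258.] [45. 48.] 0.7
top z 0.082 c [ 436. -175.] mean [ 436. -175.] [36. 40.] 24.5
top z 0.083 c [ 395. -282.] mean [ 395. -282.] [39. 37.] 46.7
side z 0.069 c [456.  50.] mean [455.  48.] [49. 47.] 52.8
side z 0.081 c [550. 276.] mean [549. 275.] [51. 43.] 62.6
side z 0.081 c [442. 260.] mean [441. 258.] [50. 45.] 64.6
side z 0.084 c [461. -49.] mean [460. -51.] [38. 44.] 0.2
side z 0.084 c [ 434. -174.] mean [ 433. -174.] [38. 43.] 23.2
side z 0.083 c [ 394. -281.] mean [ 394. -281.] [46. 36.] 46.2
[0.4256301  0.36686869 0.19727243]
[0.4256301  0.36686869 0.19727243]
[0.4256301  0.36686869 0.19727243]
```

```bash
python3 -m pendant '[{"dx":-0.1,"dy":0.1,"dz":-4,"roll":0,"hand":-1},{"dx":-0.1,"dy":0.1,"dz":-8,"roll":0,"hand":-1},{"dx":-0.1,"dy":0.1,"dz":-10,"roll":0,"hand":-1},{"dx":-0.1,"dy":0.1,"dz":-11,"roll":0,"hand":-1},{"dx":-0.1,"dy":0.1,"dz":-11.5,"roll":0,"hand":-1},{"dx":-0.1,"dy":0.1,"dz":-11.9,"roll":0,"hand":-1},{"dx":-0.1,"dy":0.1,"dz":-11.9,"roll":0,"hand":-1}]'
```

```text
time_s: 5.6
eef_pos: [0.4243, 0.3687, 0.0783]
tool_rot: [[-0.801, 0.598, 0.0], [0.598, 0.801, 0.0], [-0.0, 0.001, -1.0]]
ft_force: [-0.1, -0.4, -1.7]
gripper_width: 0.0467
gripper_force: 42.8
```

```bash
python3 -m pendant '[{"dx":0,"dy":0,"dz":-0.5,"roll":0,"hand":-1},{"dx":0,"dy":0,"dz":-1,"roll":0,"hand":-1},{"dx":0,"dy":0,"dz":-1.5,"roll":0,"hand":-1},{"dx":0,"dy":0,"dz":-1.9,"roll":0,"hand":-1},{"dx":0,"dy":0,"dz":-1.9,"roll":0,"hand":-1}]'
```

```text
time_s: 6.1
eef_pos: [0.4236, 0.3691, 0.0588]
tool_rot: [[-0.802, 0.598, -0.0], [0.598, 0.802, 0.0], [0.0, 0.0, -1.0]]
ft_force: [0.9, 1.0, -3.2]
gripper_width: 0.0467
gripper_force: 42.7
```

```bash
python3 -m pendant '[{"dx":0,"dy":0,"dz":-0.1,"roll":0,"hand":-1},{"dx":0,"dy":0,"dz":-0.1,"roll":0,"hand":0.4},{"dx":0,"dy":0,"dz":-0.1,"roll":0,"hand":0.4},{"dx":0,"dy":0,"dz":-0.1,"roll":0,"hand":0.4},{"dx":0,"dy":0,"dz":-0.1,"roll":0,"hand":0.4}]' && python3 -m pendant '[{"dx":0,"dy":0,"dz":1.5,"roll":0,"hand":0.4},{"dx":0,"dy":0,"dz":4,"roll":0,"hand":0.4},{"dx":0,"dy":0,"dz":9,"roll":0,"hand":0.6},{"dx":0,"dy":-4.5,"dz":12,"roll":0,"hand":1},{"dx":0.5,"dy":-9,"dz":12,"roll":0,"hand":1},{"dx":1,"dy":-14,"dz":12,"roll":0,"hand":1},{"dx":1.5,"dy":-19,"dz":12,"roll":0,"hand":1},{"dx":2.5,"dy":-23.5,"dz":12,"roll":0,"hand":1}]' && python3 -m pendant '[{"dx":0.7,"dy":-4.5,"dz":0,"roll":0,"hand":1},{"dx":0.7,"dy":-8,"dz":0,"roll":0,"hand":1},{"dx":0.7,"dy":-8.5,"dz":0,"roll":0,"hand":1},{"dx":0.7,"dy":-8.5,"dz":0,"roll":0,"hand":1}]';python3 w.py
```

```text
time_s: 6.6
eef_pos: [0.4237, 0.3688, 0.0585]
tool_rot: [[-0.802, 0.598, 0.0], [0.598, 0.802, 0.0], [-0.0, 0.0, -1.0]]
ft_force: [-0.5, 0.5, -0.3]
gripper_width: 0.0598
gripper_force: 0.0
time_s: 7.4
eef_pos: [0.448, 0.1319, 0.1787]
tool_rot: [[-0.802, 0.597, 0.0], [0.597, 0.802, -0.0], [-0.0, 0.0, -1.0]]
ft_force: [0.9, 1.0, 0.7]
gripper_width: 0.0851
gripper_force: 0.0
time_s: 7.8
eef_pos: [0.4556, 0.0481, 0.1785]
tool_rot: [[-0.8, 0.6, 0.0], [0.6, 0.8, 0.0], [0.0, 0.0, -1.0]]
ft_force: [-0.1, -0.2, -0.3]
gripper_width: 0.0853
gripper_force: 0.0
t 7.8 tcp [0.4556 0.0481 0.1785] yaw 53.2 tilt [ 0.  0. -1.] F [-0.1 -0.2 -0.3] w 0.0853 gf 0.0
top z 0.079 c [552. 274.] mean [553. 274.] [48. 46.] 46.8
top z 0.082 c [462. -51.] mean [462. -51.] [37. 36.] 1.0
top z 0.079 c [444. 259.] mean [444. 258.] [45. 48.] 0.4
top z 0.079 c [423. 366.] mean [423. 367.] [48. 47.] 11.6
top z 0.083 c [ 436. -175.] mean [ 436. -175.] [36. 40.] 24.4
top z 0.083 c [ 395. -282.] mean [ 395. -282.] [39. 36.] 46.4
side z 0.069 c [457.  51.] mean [455.  48.] [56. 46.] 61.9
side z 0.08 c [420. 369.] mean [420. 368.] [44. 43.] 1.1
side z 0.081 c [440. 258.] mean [440. 258.] [47. 47.] 13.2
side z 0.083 c [461. -51.] mean [460. -51.] [43. 40.] 89.4
side z 0.084 c [ 434. -174.] mean [ 433. -174.] [39. 40.] 23.3
side z 0.084 c [ 394. -281.] mean [ 393. -282.] [44. 36.] 46.6
```

```bash
python3 -m pendant '[{"dx":0.1,"dy":0.1,"dz":-5,"roll":0,"hand":1},{"dx":0.1,"dy":0.1,"dz":-9,"roll":0,"hand":1},{"dx":0.1,"dy":0.1,"dz":-11.5,"roll":0,"hand":1},{"dx":0.1,"dy":0.1,"dz":-13,"roll":0,"hand":1},{"dx":0.1,"dy":0.1,"dz":-13,"roll":0,"hand":1}]' && python3 -m pendant '[{"dx":0,"dy":0,"dz":0,"roll":0,"hand":-1},{"dx":0,"dy":0,"dz":0,"roll":0,"hand":-1},{"dx":0,"dy":0,"dz":0,"roll":0,"hand":-1},{"dx":0,"dy":0,"dz":0,"roll":0,"hand":-1},{"dx":0,"dy":0,"dz":0,"roll":0,"hand":-1},{"dx":0,"dy":0,"dz":0,"roll":0,"hand":-1},{"dx":0,"dy":0,"dz":0,"roll":0,"hand":-1}]' 40  && python3 -m pendant '[{"dx":0,"dy":0,"dz":5,"roll":0,"hand":-1},{"dx":0,"dy":0,"dz":10,"roll":0,"hand":-1},{"dx":0,"dy":0,"dz":14,"roll":0,"hand":-1},{"dx":-1,"dy":4.5,"dz":15,"roll":0,"hand":-1},{"dx":-3,"dy":9,"dz":15,"roll":0,"hand":-1},{"dx":-5,"dy":13.5,"dz":15,"roll":0,"hand":-1},{"dx":-6.5,"dy":18,"dz":15,"roll":0,"hand":-1},{"dx":-7.9,"dy":22,"dz":15,"roll":0,"hand":-1}]'&& python3 -m pendant '[{"dx":0,"dy":3,"dz":0,"roll":0,"hand":-1},{"dx":0,"dy":3.7,"dz":0,"roll":0,"hand":-1},{"dx":0,"dy":3.7,"dz":0,"roll":0,"hand":-1},{"dx":0,"dy":3.7,"dz":0,"roll":0,"hand":-1}]'
```

```text
time_s: 8.4
eef_pos: [0.4542, 0.0515, 0.0462]
tool_rot: [[-0.803, 0.596, -0.005], [0.596, 0.803, 0.001], [0.004, -0.003, -1.0]]
ft_force: [-0.1, 0.3, -0.3]
gripper_width: 0.0857
gripper_force: 0.0
time_s: 9.1
eef_pos: [0.4582, 0.0501, 0.0499]
tool_rot: [[-0.802, 0.598, 0.003], [0.598, 0.802, 0.001], [-0.002, 0.003, -1.0]]
ft_force: [-1.1, 0.8, 6.3]
gripper_width: 0.0467
gripper_force: 40.4
time_s: 9.9
eef_pos: [0.3766, 0.2717, 0.1989]
tool_rot: [[-0.802, 0.597, 0.001], [0.597, 0.802, 0.001], [-0.0, 0.001, -1.0]]
ft_force: [2.1, -0.2, -0.5]
gripper_width: 0.0465
gripper_force: 42.4
time_s: 10.3
eef_pos: [0.3776, 0.3059, 0.1983]
tool_rot: [[-0.801, 0.598, -0.0], [0.598, 0.801, -0.001], [-0.0, -0.001, -1.0]]
ft_force: [-0.7, 0.1, -1.3]
gripper_width: 0.0466
gripper_force: 42.3
```

```bash
python3 -m pendant '[{"dx":0,"dy":0,"dz":-4,"roll":0,"hand":-1},{"dx":0,"dy":0,"dz":-8,"roll":0,"hand":-1},{"dx":0,"dy":0,"dz":-10,"roll":0,"hand":-1},{"dx":0,"dy":0,"dz":-11,"roll":0,"hand":-1},{"dx":0,"dy":0,"dz":-11.5,"roll":0,"hand":-1},{"dx":0,"dy":0,"dz":-12,"roll":0,"hand":-1},{"dx":0,"dy":0,"dz":-12,"roll":0,"hand":-1}]'
```

```text
time_s: 11.0
eef_pos: [0.3812, 0.3078, 0.081]
tool_rot: [[-0.801, 0.599, 0.007], [0.599, 0.801, 0.004], [-0.003, 0.007, -1.0]]
ft_force: [3.7, 3.6, -0.3]
gripper_width: 0.0464
gripper_force: 54.6
```

```bash
python3 -m pendant '[{"dx":0,"dy":0,"dz":-0.5,"roll":0,"hand":-1},{"dx":0,"dy":0,"dz":-1,"roll":0,"hand":-1},{"dx":0,"dy":0,"dz":-1.5,"roll":0,"hand":-1},{"dx":0,"dy":0,"dz":-1.9,"roll":0,"hand":-1},{"dx":0,"dy":0,"dz":-1.9,"roll":0,"hand":-1}]'
```

```text
time_s: 11.5
eef_pos: [0.38, 0.3086, 0.0596]
tool_rot: [[-0.801, 0.598, 0.004], [0.598, 0.801, 0.004], [-0.0, 0.006, -1.0]]
ft_force: [5.3, 5.8, -4.4]
gripper_width: 0.0467
gripper_force: 54.2
```

```bash
python3 -m pendant '[{"dx":0,"dy":0,"dz":-0.1,"roll":0,"hand":-1},{"dx":0,"dy":0,"dz":-0.1,"roll":0,"hand":0.4},{"dx":0,"dy":0,"dz":-0.1,"roll":0,"hand":0.4},{"dx":0,"dy":0,"dz":-0.1,"roll":0,"hand":0.4},{"dx":0,"dy":0,"dz":-0.1,"roll":0,"hand":0.4}]' && python3 -m pendant '[{"dx":0,"dy":0,"dz":1.5,"roll":0,"hand":0.4},{"dx":0,"dy":0,"dz":4,"roll":0,"hand":0.4},{"dx":0,"dy":0,"dz":9,"roll":0,"hand":0.6},{"dx":1,"dy":-4.5,"dz":14,"roll":-8,"hand":1},{"dx":2,"dy":-9,"dz":14,"roll":-16,"hand":1},{"dx":3,"dy":-14,"dz":14,"roll":-24,"hand":1},{"dx":5,"dy":-18.5,"dz":14,"roll":-32,"hand":1},{"dx":6,"dy":-23,"dz":14,"roll":-40,"hand":1}]' && python3 -m pendant '[{"dx":1,"dy":-4.5,"dz":0,"roll":-8,"hand":1},{"dx":2,"dy":-9,"dz":0,"roll":-13,"hand":1},{"dx":2.3,"dy":-12.7,"dz":0,"roll":-13,"hand":1},{"dx":2.3,"dy":-12.7,"dz":0,"roll":-13,"hand":1},{"dx":2.3,"dy":-12.7,"dz":0,"roll":-13,"hand":1}]';python3 w.py
```

```text
time_s: 12.0
eef_pos: [0.3768, 0.3061, 0.0578]
tool_rot: [[-0.802, 0.598, -0.002], [0.598, 0.802, -0.001], [0.001, -0.002, -1.0]]
ft_force: [0.2, -1.0, -0.1]
gripper_width: 0.0601
gripper_force: 0.0
time_s: 12.8
eef_pos: [0.4367, 0.0805, 0.1987]
tool_rot: [[-0.225, 0.974, 0.001], [0.974, 0.225, -0.0], [-0.0, 0.001, -1.0]]
ft_force: [0.6, 0.1, -0.5]
gripper_width: 0.0854
gripper_force: 0.0
time_s: 13.3
eef_pos: [0.4587, -0.0451, 0.198]
tool_rot: [[-0.003, 1.0, -0.001], [1.0, 0.003, 0.001], [0.001, -0.001, -1.0]]
ft_force: [-0.8, -0.4, 0.2]
gripper_width: 0.0853
gripper_force: 0.0
t 13.3 tcp [ 0.4587 -0.0451  0.198 ] yaw 0.2 tilt [-0.001  0.001 -1.   ] F [-0.8 -0.4  0.2] w 0.0853 gf 0.0
top z 0.079 c [554. 274.] mean [554. 275.] [47. 46.] 13.0
top z 0.079 c [444. 258.] mean [443. 257.] [46. 45.] 0.8
top z 0.079 c [422. 366.] mean [422. 367.] [47. 46.] 38.8
top z 0.083 c [ 436. -175.] mean [ 436. -175.] [36. 40.] 24.0
top z 0.083 c [ 395. -282.] mean [ 395. -282.] [39. 36.] 45.7
top z 0.079 c [377. 303.] mean [376. 304.] [47. 47.] 0.2
side z 0.081 c [421. 367.] mean [421. 366.] [46. 43.] 54.2
side z 0.08 c [550. 277.] mean [549. 275.] [51. 43.] 83.2
side z 0.08 c [373. 303.] mean [373. 304.] [49. 44.] 78.2
side z 0.08 c [444. 259.] mean [442. 259.] [49. 46.] 46.2
side z 0.084 c [461. -51.] mean [459. -51.] [44. 38.] 89.8
side z 0.084 c [ 434. -173.] mean [ 433. -174.] [38. 41.] 23.1
side z 0.084 c [ 394. -281.] mean [ 393. -281.] [44. 37.] 48.0
```

```bash
python3 -m pendant '[{"dx":0.2,"dy":-0.6,"dz":-5,"roll":0,"hand":1},{"dx":0.2,"dy":-0.6,"dz":-9,"roll":0,"hand":1},{"dx":0.2,"dy":-0.6,"dz":-12.5,"roll":0,"hand":1},{"dx":0.2,"dy":-0.6,"dz":-14.4,"roll":0,"hand":1},{"dx":0.2,"dy":-0.6,"dz":-14.4,"roll":0,"hand":1}]' && python3 -m pendant '[{"dx":0,"dy":0,"dz":0,"roll":0,"hand":-1},{"dx":0,"dy":0,"dz":0,"roll":0,"hand":-1},{"dx":0,"dy":0,"dz":0,"roll":0,"hand":-1},{"dx":0,"dy":0,"dz":0,"roll":0,"hand":-1},{"dx":0,"dy":0,"dz":0,"roll":0,"hand":-1},{"dx":0,"dy":0,"dz":0,"roll":0,"hand":-1},{"dx":0,"dy":0,"dz":0,"roll":0,"hand":-1},{"dx":0,"dy":0,"dz":0,"roll":0,"hand":-1}]' 40  && python3 -m pendant '[{"dx":0,"dy":0,"dz":5,"roll":0,"hand":-1},{"dx":0,"dy":0,"dz":10,"roll":0,"hand":-1},{"dx":0,"dy":0,"dz":14,"roll":0,"hand":-1},{"dx":0,"dy":0,"dz":16,"roll":-8,"hand":-1},{"dx":0,"dy":0,"dz":16,"roll":-16,"hand":-1},{"dx":0,"dy":0,"dz":16,"roll":-17.6,"hand":-1},{"dx":0,"dy":0,"dz":16,"roll":-17.6,"hand":-1}]'; python3 w.py
```

```text
time_s: 13.9
eef_pos: [0.458, -0.0485, 0.0517]
tool_rot: [[-0.008, 1.0, -0.006], [1.0, 0.008, 0.002], [0.002, -0.006, -1.0]]
ft_force: [-0.0, -0.2, -0.3]
gripper_width: 0.0852
gripper_force: 0.0
time_s: 14.7
eef_pos: [0.4627, -0.051, 0.0558]
tool_rot: [[-0.005, 1.0, 0.003], [1.0, 0.005, -0.0], [-0.0, 0.003, -1.0]]
ft_force: [-0.4, 0.7, 5.7]
gripper_width: 0.0354
gripper_force: 40.9
time_s: 15.4
eef_pos: [0.4608, -0.0507, 0.214]
tool_rot: [[0.296, 0.955, -0.001], [0.955, -0.296, 0.0], [-0.0, -0.001, -1.0]]
ft_force: [-0.1, 0.0, -2.0]
gripper_width: 0.035
gripper_force: 41.0
t 15.4 tcp [ 0.4608 -0.0507  0.214 ] yaw -17.2 tilt [-0.001  0.    -1.   ] F [-0.1  0.  -2. ] w 0.035 gf 41.0
top z 0.079 c [554. 274.] mean [553. 275.] [46. 45.] 3.0
top z 0.079 c [443. 259.] mean [444. 259.] [47. 45.] 30.3
top z 0.079 c [422. 366.] mean [423. 366.] [47. 47.] 46.7
top z 0.083 c [ 436. -175.] mean [ 436. -175.] [36. 41.] 24.5
top z 0.083 c [ 395. -282.] mean [ 395. -282.] [39. 36.] 46.7
top z 0.079 c [377. 303.] mean [376. 303.] [48. 47.] 46.3
side z 0.08 c [421. 367.] mean [421. 367.] [49. 43.] 65.3
side z 0.08 c [550. 276.] mean [550. 275.] [54. 43.] 61.8
side z 0.08 c [374. 303.] mean [374. 303.] [57. 44.] 76.5
side z 0.08 c [441. 257.] mean [442. 258.] [48. 47.] 79.9
side z 0.084 c [ 434. -173.] mean [ 434. -174.] [39. 43.] 25.4
side z 0.084 c [ 393. -281.] mean [ 393. -281.] [41. 36.] 45.7
```

```bash
python3 -m pendant '[{"dx":4,"dy":-2.5,"dz":0,"roll":0,"hand":-1},{"dx":8,"dy":-5,"dz":0,"roll":0,"hand":-1},{"dx":12,"dy":-7.5,"dz":0,"roll":0,"hand":-1},{"dx":16,"dy":-10,"dz":0,"roll":0,"hand":-1},{"dx":18.3,"dy":-11.6,"dz":0,"roll":0,"hand":-1},{"dx":18.3,"dy":-11.6,"dz":0,"roll":0,"hand":-1},{"dx":18.3,"dy":-11.6,"dz":0,"roll":0,"hand":-1}]' && python3 - <<'E'
from h import *
from plant import viewer
ims=[]
for n in("top","side"):
    d=viewer.get_image(n); X=cloud(d); z=X[...,2]+(.0011 if n=="top" else 0); f=d["frame"]
    q=proj(d,(.64,-.17,.16)).astype(int); y,x=max(q[1]-50,0),q[0]-65
    ims.append(cv2.resize(f[y:y+100,x:x+130,::-1],(390,300)))
    b=(z>.108)&(z<.118)&(X[...,0]>.5)&(X[...,0]<.75)&(X[...,1]<-.22)&(X[...,1]>-.36); p=X[b]
    l=cv2.fitLine(p[:,:2].astype(np.float32),cv2.DIST_HUBER,0,.01,.01).ravel(); print(n,"bar x at y=-.1667",l[2]+(-.1667-l[3])*l[0]/l[1])
    m=(np.hypot(X[...,0]-.6435,X[...,1]+.1667)<.06)&(z>.15)&(z<.19); p=X[m]
    a=np.radians(-17.4); ux=(p[:,0]-.6435)*np.cos(a)+(p[:,1]+.1667)*np.sin(a); print(" hook along rail-x",np.percentile(ux,[1,10,50,90,99]).round(3))
cv2.imwrite("pics/h1.png",np.hstack(ims))
E
```

```text
time_s: 16.2
eef_pos: [0.6438, -0.1667, 0.2127]
tool_rot: [[0.297, 0.955, -0.003], [0.955, -0.297, 0.001], [0.0, -0.003, -1.0]]
ft_force: [-0.3, 0.7, -1.3]
gripper_width: 0.0356
gripper_force: 41.0
top bar x at y=-.1667 0.644132Traceback (most recent call last):
  File "<stdin>", line 11, in <module>
    return _quantile_unchecked(
        a, q, axis, out, overwrite_input, method, keepdims, weights)
    return _ureduce(a,
                    func=_quantile_ureduce_func,
    ...<5 lines>...
                    overwrite_input=overwrite_input,
                    method=method)
    r = func(a, **kwargs)
    result = _quantile(arr,
                       quantiles=q,
    ...<2 lines>...
                       out=out,
                       weights=wgt)
    slices_having_nans = np.isnan(arr[-1, ...])
                                  ~~~^^^^^^^^^
IndexError: index -1 is out of bounds for axis 0 with size 0
```

```bash
python3 -m pendant '[{"dx":0,"dy":0,"dz":-1.5,"roll":0,"hand":-1},{"dx":0,"dy":0,"dz":-3,"roll":0,"hand":-1},{"dx":0,"dy":0,"dz":-4.5,"roll":0,"hand":-1},{"dx":0,"dy":0,"dz":-6,"roll":0,"hand":-1},{"dx":0,"dy":0,"dz":-6,"roll":0,"hand":-1}]'; python3 - <<'E'
from h import *
from plant import viewer
ims=[]
for n in("top","side"):
    d=viewer.get_image(n); f=d["frame"]
    q=proj(d,(.64,-.17,.14)).astype(int); y,x=max(q[1]-50,0),q[0]-65
    ims.append(cv2.resize(f[y:y+100,x:x+130,::-1],(390,300)))
cv2.imwrite("pics/h1.png",np.hstack(ims))
E
```

```text
time_s: 16.75
eef_pos: [0.6415, -0.165, 0.1524]
tool_rot: [[0.296, 0.955, -0.005], [0.955, -0.296, 0.002], [0.0, -0.005, -1.0]]
ft_force: [-0.4, -0.5, -1.5]
gripper_width: 0.0353
gripper_force: 41.0
```

View pics/h1.png

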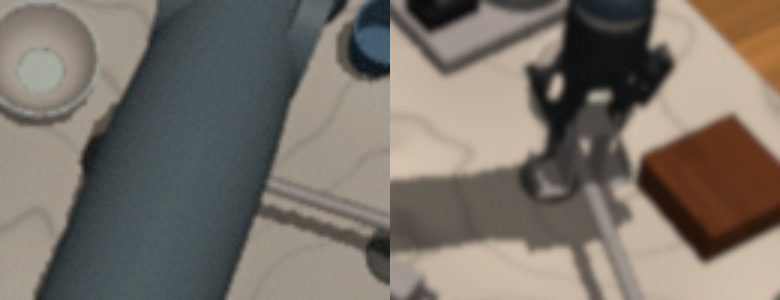

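In the side crop the bar runs between the two hook legs, near (595,165). The hook is astride, so I'm lowering it.

```bash
python3 -m pendant '[{"dx":0,"dy":0,"dz":-1.5,"roll":0,"hand":-1},{"dx":0,"dy":0,"dz":-3,"roll":0,"hand":-1},{"dx":0,"dy":0,"dz":-4.5,"roll":0,"hand":-1},{"dx":0,"dy":0,"dz":-5.5,"roll":0,"hand":-1},{"dx":0,"dy":0,"dz":-6.2,"roll":0,"hand":-1},{"dx":0,"dy":0,"dz":-6.2,"roll":0,"hand":-1}]'
```

```text
time_s: 17.45
eef_pos: [0.6438, -0.1665, 0.0919]
tool_rot: [[0.297, 0.955, -0.001], [0.955, -0.297, 0.0], [0.0, -0.001, -1.0]]
ft_force: [-0.2, -0.5, -0.9]
gripper_width: 0.0356
gripper_force: 41.0
```

```bash
python3 -m pendant '[{"dx":0,"dy":0,"dz":-0.2,"roll":0,"hand":-1},{"dx":0,"dy":0,"dz":-0.3,"roll":0,"hand":-1},{"dx":0,"dy":0,"dz":-0.3,"roll":0,"hand":-1}]'
```

```text
time_s: 17.75
eef_pos: [0.6446, -0.1668, 0.0898]
tool_rot: [[0.297, 0.955, 0.001], [0.955, -0.297, -0.0], [-0.0, 0.001, -1.0]]
ft_force: [0.2, 0.3, -0.8]
gripper_width: 0.0354
gripper_force: 41.0
```

```bash
python3 -m pendant '[{"dx":0,"dy":0,"dz":-0.2,"roll":0,"hand":-1},{"dx":0,"dy":0,"dz":-0.2,"roll":0,"hand":-1},{"dx":0,"dy":0,"dz":-0.2,"roll":0,"hand":0.2},{"dx":0,"dy":0,"dz":-0.2,"roll":0,"hand":0.2},{"dx":0,"dy":0,"dz":-0.2,"roll":0,"hand":0.3},{"dx":0,"dy":0,"dz":-0.2,"roll":0,"hand":0.3}]' && python3 -m pendant '[{"dx":0,"dy":0,"dz":1.5,"roll":0,"hand":0.4},{"dx":0,"dy":0,"dz":4,"roll":0,"hand":0.6},{"dx":0,"dy":0,"dz":9,"roll":0,"hand":1},{"dx":-4,"dy":0,"dz":12,"roll":8,"hand":1},{"dx":-8,"dy":0,"dz":12,"roll":16,"hand":1},{"dx":-12,"dy":0,"dz":12,"roll":24,"hand":1},{"dx":-16,"dy":-0.4,"dz":12,"roll":32,"hand":1},{"dx":-20.5,"dy":-0.8,"dz":12,"roll":40,"hand":1}]' && python3 -m pendant '[{"dx":-0.3,"dy":0,"dz":0,"roll":1.3,"hand":1},{"dx":-0.3,"dy":0,"dz":0,"roll":1.3,"hand":1},{"dx":-0.3,"dy":0,"dz":0,"roll":1.3,"hand":1}]'; python3 w.py
```

```text
time_s: 18.35
eef_pos: [0.6442, -0.1667, 0.0872]
tool_rot: [[0.297, 0.955, -0.0], [0.955, -0.297, 0.0], [-0.0, -0.0, -1.0]]
ft_force: [-0.1, -1.0, -0.5]
gripper_width: 0.0552
gripper_force: 0.0
time_s: 19.15
eef_pos: [0.4381, -0.1747, 0.2074]
tool_rot: [[-0.392, 0.92, 0.001], [0.92, 0.392, -0.001], [-0.001, 0.001, -1.0]]
ft_force: [0.4, -1.3, 0.5]
gripper_width: 0.0853
gripper_force: 0.0
time_s: 19.45
eef_pos: [0.4377, -0.1752, 0.2078]
tool_rot: [[-0.406, 0.914, 0.002], [0.914, 0.406, -0.001], [-0.002, 0.002, -1.0]]
ft_force: [0.1, 0.2, -0.1]
gripper_width: 0.0851
gripper_force: 0.0
t 19.45 tcp [ 0.4377 -0.1752  0.2078] yaw 24.0 tilt [ 0.002 -0.001 -1.   ] F [ 0.1  0.2 -0.1] w 0.0851 gf 0.0
top z 0.079 c [554. 275.] mean [553. 275.] [47. 46.] 5.2
top z 0.079 c [444. 259.] mean [444. 258.] [45. 48.] 1.2
top z 0.079 c [423. 366.] mean [422. 366.] [47. 46.] 33.1
top z 0.079 c [377. 303.] mean [376. 303.] [46. 48.] 83.1
side z 0.08 c [420. 365.] mean [419. 366.] [51. 44.] 70.9
side z 0.08 c [551. 277.] mean [550. 276.] [52. 43.] 63.1
side z 0.08 c [373. 304.] mean [374. 303.] [48. 47.] 60.1
side z 0.08 c [439. 258.] mean [440. 258.] [45. 51.] 3.6
side z 0.083 c [ 435. -173.] mean [ 434. -174.] [40. 41.] 25.8
side z 0.084 c [ 394. -281.] mean [ 393. -281.] [41. 36.] 47.3
```

```bash
python3 -m pendant '[{"dx":-0.2,"dy":0,"dz":-5,"roll":0,"hand":1},{"dx":-0.2,"dy":0,"dz":-9,"roll":0,"hand":1},{"dx":-0.2,"dy":0,"dz":-13.5,"roll":0,"hand":1},{"dx":-0.2,"dy":0,"dz":-15.4,"roll":0,"hand":1},{"dx":-0.2,"dy":0,"dz":-15.4,"roll":0,"hand":1},{"dx":-0.2,"dy":0,"dz":-15.4,"roll":0,"hand":1}]' && python3 -m pendant '[{"dx":0,"dy":0,"dz":0,"roll":0,"hand":-1},{"dx":0,"dy":0,"dz":0,"roll":0,"hand":-1},{"dx":0,"dy":0,"dz":0,"roll":0,"hand":-1},{"dx":0,"dy":0,"dz":0,"roll":0,"hand":-1},{"dx":0,"dy":0,"dz":0,"roll":0,"hand":-1},{"dx":0,"dy":0,"dz":0,"roll":0,"hand":-1},{"dx":0,"dy":0,"dz":0,"roll":0,"hand":-1},{"dx":0,"dy":0,"dz":0,"roll":0,"hand":-1}]' 40  && python3 -m pendant '[{"dx":0,"dy":0,"dz":5,"roll":0,"hand":-1},{"dx":0,"dy":0,"dz":10,"roll":0,"hand":-1},{"dx":0,"dy":0,"dz":14,"roll":0,"hand":-1},{"dx":0,"dy":0,"dz":16,"roll":-8,"hand":-1},{"dx":4,"dy":-1.5,"dz":16,"roll":-16,"hand":-1},{"dx":8,"dy":-3,"dz":16,"roll":-24,"hand":-1},{"dx":12,"dy":-4.5,"dz":16,"roll":-32,"hand":-1},{"dx":16,"dy":-6,"dz":16,"roll":-40,"hand":-1}]' && python3 -m pendant '[{"dx":2.4,"dy":-0.8,"dz":0,"roll":-1.5,"hand":-1},{"dx":2.4,"dy":-0.8,"dz":0,"roll":-1.5,"hand":-1},{"dx":2.4,"dy":-0.8,"dz":0,"roll":-1.5,"hand":-1},{"dx":2.4,"dy":-0.8,"dz":0,"roll":-1.5,"hand":-1}]'; python3 - <<'E'
from h import *
from plant import viewer
ims=[]
for n in("top","side"):
    d=viewer.get_image(n); f=d["frame"]
    q=proj(d,(.63,-.2,.14)).astype(int); y,x=max(q[1]-50,0),q[0]-65
    ims.append(cv2.resize(f[y:y+100,x:x+130,::-1],(390,300)))
cv2.imwrite("pics/h2.png",np.hstack(ims))
E
```

```text
time_s: 20.15
eef_pos: [0.4353, -0.1749, 0.0536]
tool_rot: [[-0.407, 0.913, 0.0], [0.913, 0.407, -0.0], [-0.0, 0.0, -1.0]]
ft_force: [-0.5, 0.1, 0.1]
gripper_width: 0.0852
gripper_force: 0.0
time_s: 20.95
eef_pos: [0.4354, -0.1752, 0.0545]
tool_rot: [[-0.407, 0.914, 0.003], [0.914, 0.407, -0.001], [-0.002, 0.002, -1.0]]
ft_force: [0.5, 1.1, 6.2]
gripper_width: 0.0356
gripper_force: 40.4
time_s: 21.75
eef_pos: [0.5952, -0.2351, 0.2129]
tool_rot: [[0.281, 0.96, -0.001], [0.96, -0.281, 0.0], [-0.0, -0.001, -1.0]]
ft_force: [0.5, -0.5, -1.4]
gripper_width: 0.0352
gripper_force: 41.6
time_s: 22.15
eef_pos: [0.6171, -0.2423, 0.2131]
tool_rot: [[0.301, 0.954, -0.001], [0.954, -0.301, 0.001], [0.0, -0.001, -1.0]]
ft_force: [-0.1, 0.2, -1.7]
gripper_width: 0.0354
gripper_force: 41.6
```

View pics/h2.png

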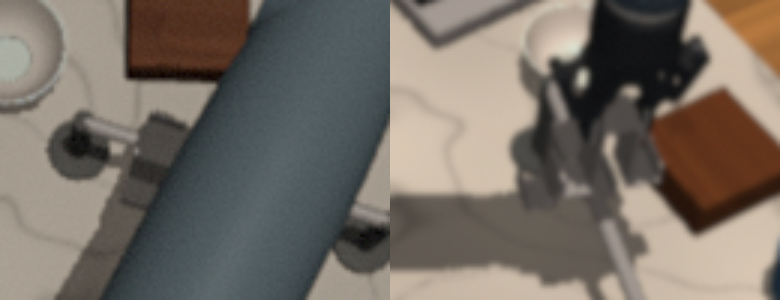

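The first hook hangs on the bar, at (158,150) in the left crop. The second is held above it.

```bash
python3 -m pendant '[{"dx":0.2,"dy":0,"dz":-1.5,"roll":0,"hand":-1},{"dx":0.2,"dy":0,"dz":-3,"roll":0,"hand":-1},{"dx":0.2,"dy":0,"dz":-4.5,"roll":0,"hand":-1},{"dx":0.2,"dy":0,"dz":-6,"roll":0,"hand":-1},{"dx":0.2,"dy":0,"dz":-7,"roll":0,"hand":-1},{"dx":0.2,"dy":0,"dz":-7,"roll":0,"hand":-1}]' && python3 -m pendant '[{"dx":0,"dy":0,"dz":-1.5,"roll":0,"hand":-1},{"dx":0,"dy":0,"dz":-3,"roll":0,"hand":-1},{"dx":0,"dy":0,"dz":-4,"roll":0,"hand":-1},{"dx":0,"dy":0,"dz":-5,"roll":0,"hand":-1},{"dx":0,"dy":0,"dz":-5.3,"roll":0,"hand":-1},{"dx":0,"dy":0,"dz":-5.5,"roll":0,"hand":-1},{"dx":0,"dy":0,"dz":-5.5,"roll":0,"hand":-1}]'
```

```text
time_s: 22.85
eef_pos: [0.6187, -0.242, 0.142]
tool_rot: [[0.301, 0.954, -0.003], [0.954, -0.301, 0.001], [0.0, -0.003, -1.0]]
ft_force: [-0.9, 0.7, -1.4]
gripper_width: 0.0356
gripper_force: 41.7
time_s: 23.55
eef_pos: [0.6204, -0.2428, 0.0886]
tool_rot: [[0.301, 0.954, 0.0], [0.954, -0.301, -0.0], [-0.0, 0.0, -1.0]]
ft_force: [-0.7, -0.6, -2.0]
gripper_width: 0.0353
gripper_force: 41.7
```

```bash
python3 -m pendant '[{"dx":0,"dy":0,"dz":-0.2,"roll":0,"hand":-1},{"dx":0,"dy":0,"dz":-0.2,"roll":0,"hand":-1},{"dx":0,"dy":0,"dz":-0.2,"roll":0,"hand":0.2},{"dx":0,"dy":0,"dz":-0.2,"roll":0,"hand":0.2},{"dx":0,"dy":0,"dz":-0.2,"roll":0,"hand":0.3},{"dx":0,"dy":0,"dz":-0.2,"roll":0,"hand":0.3}]' && python3 -m pendant '[{"dx":0,"dy":0,"dz":1.5,"roll":0,"hand":0.4},{"dx":0,"dy":0,"dz":4,"roll":0,"hand":0.6},{"dx":0,"dy":0,"dz":9,"roll":0,"hand":1},{"dx":-4,"dy":0,"dz":12,"roll":-8,"hand":1},{"dx":-8,"dy":-1,"dz":12,"roll":-16,"hand":1},{"dx":-12,"dy":-2,"dz":12,"roll":-24,"hand":1},{"dx":-16,"dy":-3,"dz":12,"roll":-26,"hand":1},{"dx":-20.5,"dy":-3.9,"dz":12,"roll":-26,"hand":1}]' && python3 -m pendant '[{"dx":-2,"dy":0,"dz":0,"roll":0,"hand":1},{"dx":-2,"dy":0,"dz":0,"roll":0,"hand":1},{"dx":-2,"dy":0,"dz":0,"roll":0,"hand":1}]'; python3 w.py
```

```text
time_s: 24.15
eef_pos: [0.6203, -0.2427, 0.0863]
tool_rot: [[0.301, 0.954, 0.0], [0.954, -0.301, -0.0], [-0.0, 0.0, -1.0]]
ft_force: [-0.0, 0.1, -0.6]
gripper_width: 0.0556
gripper_force: 0.0
time_s: 24.95
eef_pos: [0.4141, -0.2821, 0.2065]
tool_rot: [[0.688, 0.725, 0.001], [0.725, -0.688, -0.001], [-0.0, 0.001, -1.0]]
ft_force: [-0.1, -1.4, 0.8]
gripper_width: 0.0852
gripper_force: 0.0
time_s: 25.25
eef_pos: [0.3956, -0.2819, 0.2067]
tool_rot: [[0.689, 0.725, 0.001], [0.725, -0.689, -0.001], [0.001, 0.001, -1.0]]
ft_force: [0.2, 0.5, 1.0]
gripper_width: 0.0854
gripper_force: 0.0
t 25.25 tcp [ 0.3956 -0.2819  0.2067] yaw -43.5 tilt [ 0.001 -0.001 -1.   ] F [0.2 0.5 1. ] w 0.0854 gf 0.0
top z 0.079 c [554. 275.] mean [554. 275.] [46. 45.] 1.1
top z 0.079 c [444. 259.] mean [445. 259.] [45. 48.] 2.9
top z 0.079 c [423. 366.] mean [423. 367.] [47. 46.] 49.8
top z 0.079 c [376. 304.] mean [376. 304.] [46. 47.] 79.8
side z 0.08 c [418. 368.] mean [420. 366.] [48. 46.] 33.5
side z 0.08 c [551. 277.] mean [549. 276.] [48. 45.] 16.3
side z 0.08 c [373. 302.] mean [374. 302.] [53. 46.] 60.4
side z 0.08 c [441. 257.] mean [440. 257.] [47. 47.] 28.3
side z 0.084 c [ 394. -281.] mean [ 393. -282.] [44. 36.] 46.1
```

```bash
python3 -m pendant '[{"dx":-0.1,"dy":0,"dz":-5,"roll":0,"hand":1},{"dx":-0.1,"dy":0,"dz":-9,"roll":0,"hand":1},{"dx":-0.1,"dy":0,"dz":-13.5,"roll":0,"hand":1},{"dx":-0.1,"dy":0,"dz":-15.3,"roll":0,"hand":1},{"dx":-0.1,"dy":0,"dz":-15.3,"roll":0,"hand":1},{"dx":-0.1,"dy":0,"dz":-15.3,"roll":0,"hand":1}]' && python3 -m pendant '[{"dx":0,"dy":0,"dz":0,"roll":0,"hand":-1},{"dx":0,"dy":0,"dz":0,"roll":0,"hand":-1},{"dx":0,"dy":0,"dz":0,"roll":0,"hand":-1},{"dx":0,"dy":0,"dz":0,"roll":0,"hand":-1},{"dx":0,"dy":0,"dz":0,"roll":0,"hand":-1},{"dx":0,"dy":0,"dz":0,"roll":0,"hand":-1},{"dx":0,"dy":0,"dz":0,"roll":0,"hand":-1},{"dx":0,"dy":0,"dz":0,"roll":0,"hand":-1}]' 40  && python3 -m pendant '[{"dx":0,"dy":0,"dz":5,"roll":0,"hand":-1},{"dx":0,"dy":0,"dz":10,"roll":0,"hand":-1},{"dx":0,"dy":0,"dz":14,"roll":0,"hand":-1},{"dx":0,"dy":0,"dz":16,"roll":8,"hand":-1},{"dx":4,"dy":-1,"dz":16,"roll":16,"hand":-1},{"dx":8,"dy":-2,"dz":16,"roll":24,"hand":-1},{"dx":12,"dy":-3,"dz":16,"roll":26,"hand":-1},{"dx":16,"dy":-3.8,"dz":16,"roll":26,"hand":-1}]' && python3 -m pendant '[{"dx":4.1,"dy":0,"dz":0,"roll":0,"hand":-1},{"dx":4.1,"dy":0,"dz":0,"roll":0,"hand":-1},{"dx":4.1,"dy":0,"dz":0,"roll":0,"hand":-1},{"dx":4.1,"dy":0,"dz":0,"roll":0,"hand":-1}]'; python3 - <<'E'
from h import *
from plant import viewer
ims=[]
for n in("top","side"):
    d=viewer.get_image(n); f=d["frame"]
    q=proj(d,(.62,-.25,.14)).astype(int); y,x=max(q[1]-50,0),q[0]-65
    ims.append(cv2.resize(f[y:y+100,x:x+130,::-1],(390,300)))
cv2.imwrite("pics/h3.png",np.hstack(ims))
E
```

```text
time_s: 25.95
eef_pos: [0.3952, -0.2818, 0.0535]
tool_rot: [[0.688, 0.726, 0.0], [0.726, -0.688, 0.0], [0.0, 0.0, -1.0]]
ft_force: [-0.1, -0.7, 0.9]
gripper_width: 0.0854
gripper_force: 0.0
time_s: 26.75
eef_pos: [0.395, -0.2825, 0.0544]
tool_rot: [[0.688, 0.725, 0.002], [0.725, -0.688, -0.002], [0.0, 0.002, -1.0]]
ft_force: [-0.5, 0.0, 5.3]
gripper_width: 0.0358
gripper_force: 41.6
time_s: 27.55
eef_pos: [0.5554, -0.32, 0.2132]
tool_rot: [[0.301, 0.954, -0.0], [0.954, -0.301, -0.0], [-0.0, -0.0, -1.0]]
ft_force: [0.8, -0.5, 0.4]
gripper_width: 0.0356
gripper_force: 41.0
time_s: 27.95
eef_pos: [0.5942, -0.3196, 0.2133]
tool_rot: [[0.301, 0.954, -0.001], [0.954, -0.301, 0.0], [0.0, -0.001, -1.0]]
ft_force: [-0.5, -0.2, -0.6]
gripper_width: 0.0354
gripper_force: 41.0
```

View pics/h3.png

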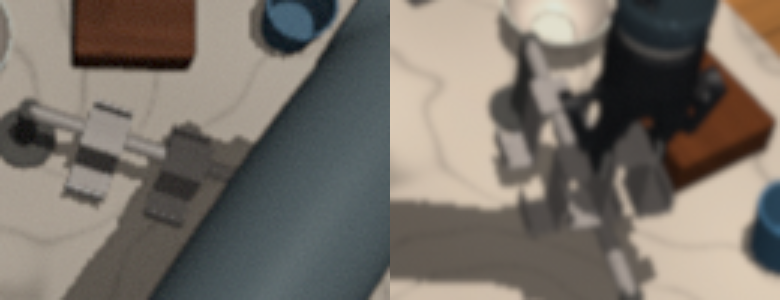

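Two hooks hang cleanly, at (98,150) and (180,175) in the left crop. The third is in the gripper above the free part of the bar.

```bash
python3 -m pendant '[{"dx":0.1,"dy":0,"dz":-1.5,"roll":0,"hand":-1},{"dx":0.1,"dy":0,"dz":-3,"roll":0,"hand":-1},{"dx":0.1,"dy":0,"dz":-4.5,"roll":0,"hand":-1},{"dx":0.1,"dy":0,"dz":-6,"roll":0,"hand":-1},{"dx":0.1,"dy":0,"dz":-7,"roll":0,"hand":-1},{"dx":0.1,"dy":0,"dz":-7,"roll":0,"hand":-1}]' && python3 -m pendant '[{"dx":0,"dy":0,"dz":-1.5,"roll":0,"hand":-1},{"dx":0,"dy":0,"dz":-3,"roll":0,"hand":-1},{"dx":0,"dy":0,"dz":-4,"roll":0,"hand":-1},{"dx":0,"dy":0,"dz":-5,"roll":0,"hand":-1},{"dx":0,"dy":0,"dz":-5.3,"roll":0,"hand":-1},{"dx":0,"dy":0,"dz":-5.5,"roll":0,"hand":-1},{"dx":0,"dy":0,"dz":-5.5,"roll":0,"hand":-1}]'
```

```text
time_s: 28.65
eef_pos: [0.5946, -0.3192, 0.1422]
tool_rot: [[0.301, 0.954, -0.002], [0.954, -0.301, 0.002], [0.001, -0.003, -1.0]]
ft_force: [-0.4, -0.3, -1.6]
gripper_width: 0.0357
gripper_force: 41.1
time_s: 29.35
eef_pos: [0.5964, -0.3198, 0.0886]
tool_rot: [[0.301, 0.954, 0.0], [0.954, -0.301, -0.0], [-0.0, 0.0, -1.0]]
ft_force: [0.3, 0.1, -0.6]
gripper_width: 0.0355
gripper_force: 41.1
```

```bash
python3 -m pendant '[{"dx":0,"dy":0,"dz":-0.2,"roll":0,"hand":-1},{"dx":0,"dy":0,"dz":-0.2,"roll":0,"hand":-1},{"dx":0,"dy":0,"dz":-0.2,"roll":0,"hand":0.2},{"dx":0,"dy":0,"dz":-0.2,"roll":0,"hand":0.2},{"dx":0,"dy":0,"dz":-0.2,"roll":0,"hand":0.3},{"dx":0,"dy":0,"dz":-0.2,"roll":0,"hand":0.3}]' && python3 -m pendant '[{"dx":0,"dy":0,"dz":1.5,"roll":0,"hand":0.4},{"dx":0,"dy":0,"dz":4,"roll":0,"hand":0.6},{"dx":0,"dy":0,"dz":9,"roll":0,"hand":1},{"dx":-3,"dy":3,"dz":13,"roll":8,"hand":1},{"dx":-6,"dy":6,"dz":13,"roll":16,"hand":0},{"dx":-9,"dy":10,"dz":13,"roll":24,"hand":-1},{"dx":-12,"dy":14,"dz":13,"roll":32,"hand":-1},{"dx":-15,"dy":18,"dz":13,"roll":40,"hand":-1}]' && python3 -m pendant '[{"dx":0,"dy":4,"dz":0,"roll":8,"hand":-1},{"dx":0,"dy":8,"dz":0,"roll":16,"hand":-1},{"dx":0,"dy":12,"dz":0,"roll":24,"hand":-1},{"dx":0,"dy":16,"dz":0,"roll":32,"hand":-1},{"dx":0,"dy":20,"dz":0,"roll":40,"hand":-1},{"dx":0,"dy":24,"dz":0,"roll":48,"hand":-1},{"dx":0,"dy":27,"dz":0,"roll":56,"hand":-1},{"dx":0,"dy":27,"dz":0,"roll":64,"hand":-1}]'; python3 w.py;  python3 - <<'E'
from h import *
ims=[]
for n in("top","side"):
    d=dict(np.load(n+"1.npz")); f=d["frame"]; cv2.imwrite(f"pics/{n}_h.png",cv2.resize(f[:,:,::-1],(800,600)))
    X=cloud(d); z=X[...,2]+(.0011 if n=="top" else 0)
    m=(np.hypot(X[...,0]-.657,X[...,1]-.142)<.03)&(z>.085); print(" tip",cv2.minEnclosingCircle((X[m][:,:2]*1000).astype(np.float32)),X[m].max(0).round(4),X[m].min(0).round(4))
    q=proj(d,(.62,-.25,.1)).astype(int); y,x=max(q[1]-60,0),q[0]-80
    ims.append(cv2.resize(f[y:y+120,x:x+160,::-1],(400,300)))
cv2.imwrite("pics/h4.png",np.hstack(ims))
E
```

```text
time_s: 29.95
eef_pos: [0.5962, -0.3197, 0.0862]
tool_rot: [[0.301, 0.954, -0.0], [0.954, -0.301, 0.0], [0.0, -0.0, -1.0]]
ft_force: [1.2, 0.4, -0.1]
gripper_width: 0.0556
gripper_force: 0.0
time_s: 30.75
eef_pos: [0.445, -0.1384, 0.2164]
tool_rot: [[-0.387, 0.922, 0.001], [0.922, 0.387, -0.0], [-0.0, 0.001, -1.0]]
ft_force: [1.4, 0.8, 1.2]
gripper_width: 0.0282
gripper_force: 0.0
time_s: 31.55
eef_pos: [0.446, 0.1335, 0.2164]
tool_rot: [[-0.999, 0.05, 0.0], [0.05, 0.999, 0.001], [-0.0, 0.001, -1.0]]
ft_force: [-0.9, -0.7, -0.0]
gripper_width: 0.0002
gripper_force: 0.0
t 31.55 tcp [0.446  0.1335 0.2164] yaw 87.1 tilt [ 0.     0.001 -1.   ] F [-0.9 -0.7 -0. ] w 0.0002 gf 0.0
top z 0.079 c [419. 373.] mean [420. 371.] [47. 33.] 24.5
top z 0.116 c [ 620. -248.] mean [ 621. -244.] [50. 37.] 72.4
side z 0.08 c [420. 366.] mean [421. 366.] [52. 43.] 65.1
side z 0.08 c [551. 271.] mean [550. 270.] [49. 36.] 17.2
side z 0.081 c [374. 304.] mean [373. 303.] [50. 46.] 67.2
side z 0.081 c [442. 258.] mean [441. 258.] [48. 46.] 32.3
side z 0.117 c [ 642. -167.] mean [ 642. -167.] [46. 38.] 68.6
 tip ((659.839111328125, 141.6490936279297), 12.569191932678223) [0.6704 0.1541 0.1113] [0.6486 0.1301 0.0909]
 tip ((657.387451171875, 140.3907012939453), 13.175219535827637) [0.6706 0.1499 0.111 ] [0.6442 0.1293 0.09  ]
```

View pics/h4.png

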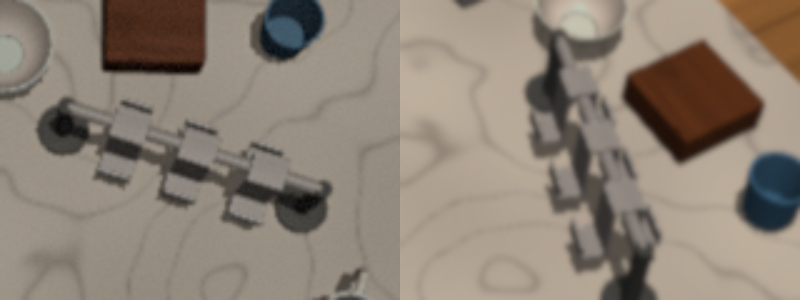

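View pics/side_h.png

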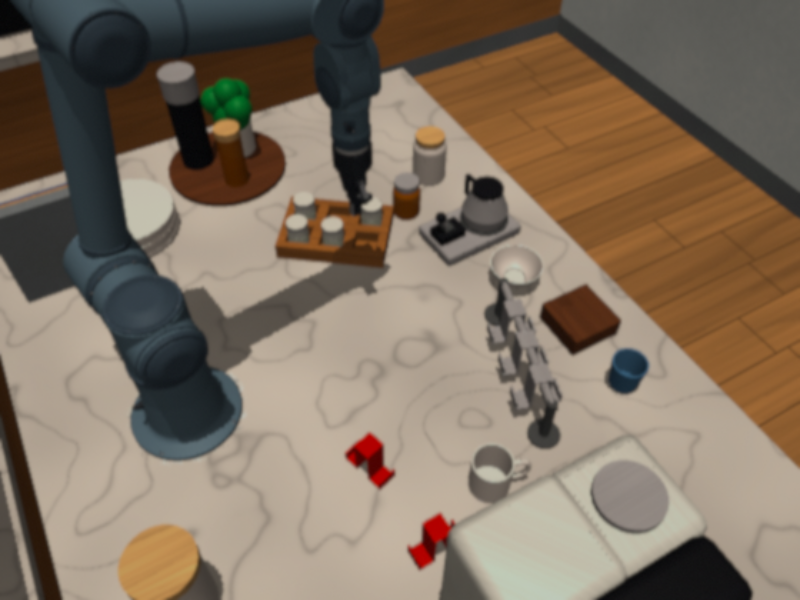

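Three hooks hang astride the bar, with tops at (130,120), (197,142) and (268,165) in the left crop. In the side view the block holds four tins and no spare is left on the counter. The switch is next.

```bash
python3 -m pendant '[{"dx":4,"dy":0.8,"dz":0,"roll":5,"hand":-1},{"dx":8,"dy":0.8,"dz":0,"roll":5,"hand":-1},{"dx":12,"dy":0.8,"dz":-2,"roll":5,"hand":-1},{"dx":14.6,"dy":0.8,"dz":-5,"roll":5,"hand":-1},{"dx":14.6,"dy":0.8,"dz":-9,"roll":5,"hand":-1},{"dx":14.6,"dy":0.8,"dz":-13.4,"roll":5,"hand":-1},{"dx":14.6,"dy":0.8,"dz":-13.4,"roll":5,"hand":-1},{"dx":14.6,"dy":0.8,"dz":-13.4,"roll":5,"hand":-1}]' && python3 -m pendant '[{"dx":2,"dy":0.05,"dz":0,"roll":0,"hand":-1},{"dx":3,"dy":0.1,"dz":0,"roll":0,"hand":-1},{"dx":4,"dy":0.15,"dz":0,"roll":0,"hand":-1},{"dx":5,"dy":0.2,"dz":0,"roll":0,"hand":-1},{"dx":6,"dy":0.25,"dz":0,"roll":0,"hand":-1},{"dx":7,"dy":0.3,"dz":0,"roll":0,"hand":-1},{"dx":8,"dy":0.35,"dz":0,"roll":0,"hand":-1},{"dx":8,"dy":0.35,"dz":0,"roll":0,"hand":-1}]'
```

```text
time_s: 32.45
eef_pos: [0.5914, 0.1376, 0.0823]
tool_rot: [[-1.0, -0.024, -0.002], [-0.024, 1.0, -0.0], [0.002, -0.0, -1.0]]
ft_force: [-0.1, -1.2, 1.2]
gripper_width: -0.0004
gripper_force: 0.0
time_s: 33.25
eef_pos: [0.6755, 0.1418, 0.0864]
tool_rot: [[-1.0, -0.025, 0.007], [-0.025, 1.0, 0.001], [-0.007, 0.001, -1.0]]
ft_force: [1.2, -0.5, 0.8]
gripper_width: 0.0002
gripper_force: 0.0
```

```bash
python3 -m pendant '[{"dx":0.5,"dy":0,"dz":0,"roll":0,"hand":-1},{"dx":0.5,"dy":0,"dz":0,"roll":0,"hand":-1}]';  python3 -m pendant '[{"dx":0.5,"dy":0,"dz":0,"roll":0,"hand":-1},{"dx":0.5,"dy":0,"dz":0,"roll":0,"hand":-1}]'; python3 - <<'E'
from h import *
from plant import viewer
ims=[]
for n in("top","side"):
    d=viewer.get_image(n); f=d["frame"]; X=cloud(d)
    q=proj(d,(.70,.1415,.1)).astype(int); y,x=max(q[1]-45,0),q[0]-60
    ims.append(cv2.resize(f[y:y+90,x:x+120,::-1],(400,300)))
cv2.imwrite("pics/s1.png",np.hstack(ims))
E
```

```text
time_s: 33.45
eef_pos: [0.6784, 0.1417, 0.084]
tool_rot: [[-1.0, -0.026, 0.003], [-0.026, 1.0, 0.0], [-0.003, 0.0, -1.0]]
ft_force: [-0.0, -0.1, 0.1]
gripper_width: 0.0002
gripper_force: 0.0
time_s: 33.65
eef_pos: [0.6826, 0.1418, 0.0825]
tool_rot: [[-1.0, -0.026, 0.0], [-0.026, 1.0, 0.0], [-0.0, 0.0, -1.0]]
ft_force: [-0.4, 0.5, 0.4]
gripper_width: 0.0002
gripper_force: 0.0
```

View pics/s1.png

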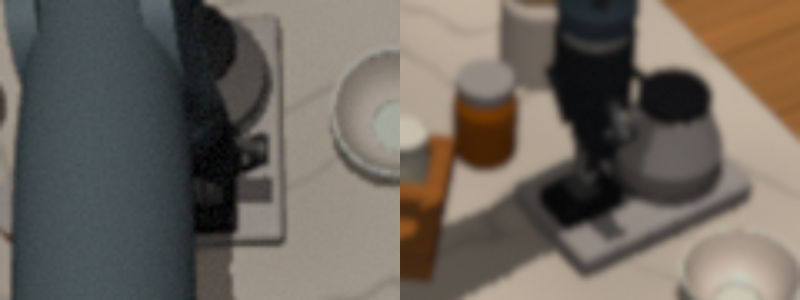

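The lever ball is hidden behind the fingers, by the pot at (620,135), and there is no end-stop force yet. I keep pushing until the stop is felt.

```bash
python3 -m pendant '[{"dx":0.3,"dy":0,"dz":0,"roll":0,"hand":-1},{"dx":0.3,"dy":0,"dz":0,"roll":0,"hand":-1}]';  python3 -m pendant '[{"dx":0.3,"dy":0,"dz":0,"roll":0,"hand":-1},{"dx":0.3,"dy":0,"dz":0,"roll":0,"hand":-1}]';python3 -m pendant '[{"dx":0.3,"dy":0,"dz":0,"roll":0,"hand":-1},{"dx":0.3,"dy":0,"dz":0,"roll":0,"hand":-1}]'
```

```text
time_s: 33.95
eef_pos: [0.683, 0.1418, 0.0819]
tool_rot: [[-1.0, -0.026, -0.005], [-0.026, 1.0, 0.0], [0.005, 0.0, -1.0]]
ft_force: [-6.5, 0.2, 3.2]
gripper_width: 0.0003
gripper_force: 2.9
time_s: 34.15
eef_pos: [0.6833, 0.1418, 0.0817]
tool_rot: [[-1.0, -0.027, -0.01], [-0.027, 1.0, -0.0], [0.01, 0.0, -1.0]]
ft_force: [-13.1, -0.2, 8.4]
gripper_width: 0.0
gripper_force: 6.4
time_s: 34.35
eef_pos: [0.6835, 0.1418, 0.0816]
tool_rot: [[-1.0, -0.027, -0.015], [-0.027, 1.0, -0.0], [0.015, -0.0, -1.0]]
ft_force: [-20.0, -1.0, 12.9]
gripper_width: -0.0001
gripper_force: 10.1
```

The end stop is reached: 20 N, with the fingers at x = 0.683 as predicted. Backing off and checking.

```bash
python3 -m pendant '[{"dx":-1,"dy":0,"dz":0,"roll":0,"hand":-1},{"dx":-3,"dy":0,"dz":0,"roll":0,"hand":-1},{"dx":-7,"dy":0,"dz":0,"roll":0,"hand":-1},{"dx":-9,"dy":0,"dz":4,"roll":0,"hand":-1},{"dx":-12,"dy":-4,"dz":8,"roll":0,"hand":-1},{"dx":-16,"dy":-8,"dz":12,"roll":0,"hand":-1},{"dx":-20,"dy":-12,"dz":14,"roll":0,"hand":-1},{"dx":-22,"dy":-14,"dz":14,"roll":0,"hand":-1}]'; python3 w.py; python3 - <<'E'
from h import *
for n in("top","side"):
    d=dict(np.load(n+"1.npz")); f=d["frame"]; X=cloud(d); z=X[...,2]+(.0011 if n=="top" else 0)
    m=(abs(X[...,0]-.69)<.045)&(abs(X[...,1]-.142)<.02)&(z>.085); print(" tip",cv2.minEnclosingCircle((X[m][:,:2]*1000).astype(np.float32)),X[m].max(0).round(4))
    cv2.imwrite(f"pics/{n}_end.png",cv2.resize(f[:,:,::-1],(800,600)))
E
```

```text
time_s: 35.15
eef_pos: [0.4844, 0.0138, 0.2195]
tool_rot: [[-1.0, -0.027, 0.004], [-0.027, 1.0, -0.001], [-0.004, -0.001, -1.0]]
ft_force: [1.1, -1.1, 0.5]
gripper_width: 0.0002
gripper_force: 0.0
t 35.15 tcp [0.4844 0.0138 0.2195] yaw 91.5 tilt [ 0.004 -0.001 -1.   ] F [ 1.1 -1.1  0.5] w 0.0002 gf 0.0
top z 0.078 c [553. 275.] mean [553. 274.] [48. 46.] 46.7
top z 0.079 c [444. 258.] mean [444. 258.] [45. 45.] 1.7
top z 0.079 c [422. 367.] mean [423. 366.] [45. 48.] 0.7
top z 0.079 c [377. 303.] mean [376. 303.] [47. 47.] 3.7
side z 0.08 c [421. 366.] mean [419. 366.] [53. 44.] 66.5
side z 0.081 c [550. 276.] mean [550. 275.] [55. 43.] 63.4
side z 0.081 c [373. 304.] mean [373. 304.] [49. 45.] 78.6
side z 0.08 c [442. 258.] mean [442. 257.] [50. 45.] 15.7
side z 0.116 c [ 642. -168.] mean [ 643. -167.] [50. 37.] 72.8
 tip ((707.1464233398438, 148.47410583496094), 10.410601615905762) [0.7161 0.1568 0.1095]
 tip ((711.6097412109375, 144.48411560058594), 23.124876022338867) [0.7347 0.1584 0.1114]
```

View pics/top_end.png

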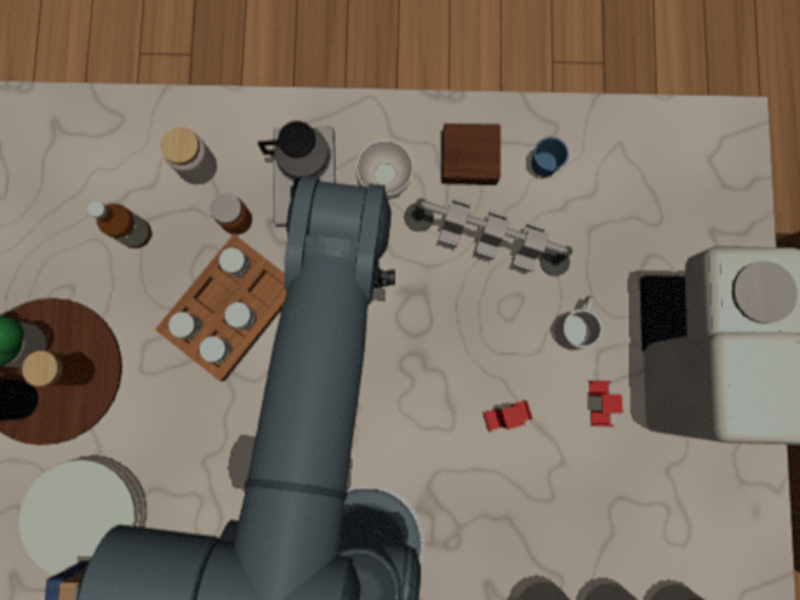

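The top view shows four tins in the block, three hooks on the rail at (452,222), (490,236) and (528,248), and the mug and jar where they were. The lever ball now sits at x≈0.706, against its stop. Handing in.

```bash
python3 -c "
from plant import robot
print(robot.finish_job())"
```

```text
the job is handed in; nothing more can be done
None
```

I handed the job in with both spare tins seated in the oak block, all three steel hooks hung astride the bar and, last, the switch lever pushed to its stop at on; the mug and jar were left where they stood, and no verdict came back.

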